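# Cap the magnifier lamp's lens and swing the lamp home

### The job

The turner is finished for the day and sunlight through the magnifier lamp could scorch the shavings: pinch the two spring tabs of the round lens cap, fit the cap flat into the lens rim of the lamp head from above and let the tabs spring out under the rim. Then push the capped lamp round on its swing arm until the arm is fully home against the rubber pad of its parking bracket, and let go of everything. Leave the other things on the bench where they are.

Things in the scene. Friction and masses are not known exactly. Their poses are not given: they have to be found in the camera images.
- cap: The lens cap: grey plastic disc with two upright steel pinch tabs on top. Flange 104 mm across, 4 mm thick (12 to 16 mm above the origin); below it a round skirt 85 mm across (0 to 12 mm), tapered to 79 mm at the foot. Lies upright on the bench on its skirt, about 85 g. Origin: centre of the skirt's underside; z up, y from tab to tab.
- cap_grip (a point): Midway between the two tabs, 30 mm above the cap's origin. The tabs stand at +y and -y, 24 mm wide along x, 5 mm thick, 18 to 38 mm above the cap's origin, 48 mm over their outer faces when free. Pinched by the outer faces along y, tips just clear of the flange, each slides 7 mm in to a firm stop (34 mm over both); the cap is carried by them so.
- cap_seat (a point): centre of the underside of the cap's flange, 12 mm above the cap's origin; axes as the cap's
- tab_a (a joint): slide of the tab at the cap's +y side: 0 = sprung fully out, 0.007 m = pinched fully in; its spring pushes out with 2.3 N, rising to 5.4 N when pinched in
- tab_b (a joint): the same for the tab at the cap's -y side
- latch_a (a point): tip of the latch that tab a carries below the flange: 16 mm wide, 4 mm thick, 4 to 8 mm above the cap's origin; it stands 49 mm from the cap's axis when free (6.5 mm out past the skirt), 42 mm when pinched in
- latch_b (a point): the same for tab b
- lens_rim (a point): Centre of the round lens opening, at the top face of the lamp head, 193 mm above the bench; z up, +x points along the swing arm to the pivot. Opening 90 mm across under an inward lip 3 mm thick; below the lip the bore is 108 mm wide for 13 mm, down to the glass. The cap's flange rests on the lip, cap_seat on this point; it fits at any yaw, the latches then lie under the lip.
- lamp_head (a point): Centre of the underside of the lamp head, 165 mm above the bench: a level white ring housing 160 mm across and 28 mm thick with the lens in its middle. It moves only about the pivot. It can be pushed with the closed fingers on its outer wall, on the side away from the parking bracket.
- lamp_pivot (a point): Point on the vertical swing axis, at the height of lens_rim and 250 mm from it. The post stands at the far side on a round iron foot 170 mm across (place and direction vary) and ends 260 mm above the bench; the arm, 12 mm wide, 173 to 199 mm above the bench, runs from it to the head.
- lamp_arm (a joint): angle of the swing arm, rad: 0 = fully home, the arm on the rubber pad of the parking bracket (firm stop); 1.0 to 1.5 at the start. It falls as the head is pushed clockwise seen from above: to the left for a robot facing the post. Takes about 2 N at the head, stays where it is left.
- doll_bottom: open linden doll bottom, a pale turned cup 72 mm across and 58 mm high; origin at the centre of its underside
- beech_lid: turned beech lid with a knob on top, 86 mm across, 42 mm high (as round and wide as the cap, but wooden with one central knob); origin at the centre of its underside
- paint_pot: tin paint pot, 69 mm across, 65 mm high; origin at the centre of its underside
- peg_bowl: orange glazed bowl full of pegs, 120 mm across, 46 mm to the rim, pegs up to 60 mm; origin at the centre of its underside
- doll_head: pale turned doll top half, 66 mm across, 74 mm high; origin at the centre of its underside
- brush: paint brush lying flat, 180 mm long along its x axis
- skew_chisel: skew chisel lying flat, 240 mm long along its x axis, 20 mm wide
There are look-alikes about, which are no part of the job. There is more than one size of the cap; the job needs the middle-sized.

How it is judged:
By the outcome, as a careful person would: the job done as asked, in the order asked, and still so for the second after the job is handed in, with the robot touching nothing.
It also fails if it takes over 53 s, if anything falls off the work surface, if the arm or the gripper's body presses on something with over 40 N, if the wrist force passes 120 N, or if a joint passes its speed limit or range.

### The arm

A 6-joint arm with a two-finger parallel gripper is mounted at the origin on the work surface. World frame = base frame: x ahead of the robot, y to its left, z up, the work surface at z = 0. Lengths are in m, angles in rad, forces in N, time in s.
With the tool pointing down it reaches from about 0.375 to 0.9 m from the base axis. Payload 3.1 kg.
Tool frame: the origin (TCP) lies at the very end of the fingers, on their centre line; the grasp point (between the pads) lies 19 mm behind it (manip.hold_point_z is the distance from the TCP to the grasp point, in m); y points along the fingers, z is the direction in which the jaws open and shut, and the axes are right-handed (so a half turn about y gives the same grasp; the last joint's range is limited). The gripper opens to 85 mm and grips with 20 to 120 N. Pads are 22 mm wide; open, the fingers measure 114 mm over their backs; the gripper's body (76 mm by 85 mm) begins 54 mm behind the grasp point. The pads swing forward as they close: fully open they stand 13 mm farther back than shut.
Start: joints at [1.03, 0.527, 1.433, -0, 1.181, -0.178], TCP at [0.221, 0.585, 0.209] pointing down, gripper open.
Joint ranges: [-3.08, 3.08], [-0.75, 2.2], [0.22, 2.44], [-1.43, 4.57], [0, 2.65], [-2.85, 2.85]. Speed limits (rad/s): [2.79, 2.79, 3.14, 3.14, 3.14, 3.14].

### API

Orientations are given as a unit quaternion [x, y, z, w].
In Python, from station import manip, eyes, workorder gives the robot as it stands. The module is installed in compiled form; this text tells all that it offers.
- The arm moves only by the shell command python3 -m jog 'ROWS' [OPENING] [FORCE]. ROWS is JSON, a list of rows, each a list of 2 entries, a list of its own where there are three numbers: the shift along the tool's x, y, z in cm, then the turn about the tool's y in rad. A call has 1 to 20 rows; each row is the pose to reach, as a shift and turn from the pose commanded when the call began, along the tool's axes at that moment; what a row does not reach only later rows make up. A row lasts 1/12 s, in which the tool goes at most 41.7 mm and 7.16 degrees, less where a joint would pass 70% of its speed; a pose out of reach is approached as far as the arm can. A call with a gripper value outside its range is refused whole. OPENING is the finger opening in cm, from 0 to 8.54, set as the call begins (- or left out, the last holds). The fingers move at their own pace and stop on an object; FORCE is the grip in N (left out, the last holds). Time passes only in rows, so rows that repeat a pose let the fingers close. It gives the time, the measured TCP pose, the force and the opening at its end, in the units of the state.
- manip.sense(): the state, without advancing time (a new reading comes with each control period).
- eyes.snapshot(name): name is "scene" or "top" or "wrist"; returns a dict with "frame" (480x640x3 uint8, red, green, blue), "vfov" (degrees; the focal length in pixels is half the picture's height over the tangent of half this angle, whatever the lens; pixels are square), "cx", "cy" (the principal point, pixels), "rvec" (rotation vector, rad) and "tvec" (3), from world to camera coordinates, as OpenCV has them. Camera axes: x right, y down, z forward; pixel columns grow to the right and rows downward; lengths in m; the calibration is good to about 2 mm. A picture is of the moment at which its call begins. There is no depth.
- workorder.sign_off(): hands the job in, once; it reports no verdict.
The state is a dict: "t": time; "q": joint angles; "qd": joint speeds; "tau": joint torques, N m; "tcp_pos": TCP position; "tool_rot": TCP orientation; "force": force on the tool from outside, world axes, zero at the start; "ft_torque": the same for the moment, N m; "finger_gap": opening from 0.0 (shut) to 1.0 (fully open).
Only numpy, scipy, OpenCV 4.12 (cv2) and the standard library are available. Lean on these libraries where they do the work, as an engineer would, in place of code of your own. Each camera call takes 0.05 s, during which the arm holds its last target. There are 200 camera calls.

## Working session

There is one attempt and no reset: what is moved stays moved. The work goes in short steps, Python scripts to look and compute and a shell command to move; the robot and the scene stay as the last step left them, time stands still between calls to the robot, and variables do not carry over. Pictures are saved under pics/ and viewed, about 8 in all and at most 12, crops included, and the job is handed in when it is done.

```bash
mkdir -p pics; cat > h.py <<'E'
import numpy as np, cv2
from scipy.spatial.transform import Rotation as R
from station import manip, eyes
def snap(n,f):
    s=eyes.snapshot(n); cv2.imwrite('pics/'+f,cv2.cvtColor(s['frame'],cv2.COLOR_RGB2BGR))
    np.save('pics/'+f[:-4]+'.npy',s,allow_pickle=True); return s
def load(f): return np.load('pics/'+f+'.npy',allow_pickle=True).item()
def K(s):
    f=240/np.tan(np.radians(s['vfov'])/2); return np.array([[f,0,s['cx']],[0,f,s['cy']],[0,0,1]])
def M(s): return cv2.Rodrigues(np.array(s['rvec'],float))[0], np.array(s['tvec'],float).ravel()
def ray(s,u,v,z):
    r,t=M(s); d=r.T@np.linalg.inv(K(s))@[u,v,1]; c=-r.T@t
    return c+d*(z-c[2])/d[2]
def proj(s,p):
    r,t=M(s); q=K(s)@(r@np.array(p)+t); return q[:2]/q[2]
def tool(dp):
    st=manip.sense(); return R.from_quat(st['tool_rot']).inv().apply(dp)*100
E
python3 - <<'E'
from h import *
a=snap('scene','s0.png'); b=snap('top','t0.png')
for s in(a,b): print(s['vfov'],s['cx'],s['cy'],s['rvec'],s['tvec'])
st=manip.sense(); print({k:np.round(v,3) for k,v in st.items()}, manip.hold_point_z)
print(R.from_quat(st['tool_rot']).as_matrix().round(3))
E
```

```text
55.225413477152955 327.0991467789899 231.57972035498852 [ 0.85837398  2.47599281 -1.16340276] [ 0.42546693 -0.14701098  1.3488475 ]
46.30395371319936 324.57548549416754 249.02688624058368 [ 2.1264686  -2.16299047  0.19905643] [0.02120098 0.58232525 1.52150511]
{'t': np.float64(0.1), 'q': array([ 1.03 ,  0.528,  1.434,  0.   ,  1.181, -0.179]), 'qd': array([ 0.001, -0.001, -0.003, -0.001,  0.001,  0.   ]), 'tau': array([ 0.0000e+00, -4.4330e+01, -1.7859e+01, -0.0000e+00,  4.0000e-03,
        0.0000e+00]), 'tcp_pos': array([0.221, 0.584, 0.208]), 'tool_rot': array([ 0.696, -0.127,  0.127, -0.695]), 'force': array([0.04 , 0.075, 0.156]), 'ft_torque': array([ 0.05 , -0.038,  0.073]), 'finger_gap': np.float64(0.998)} 0.0187
[[ 0.935 -0.001  0.354]
 [-0.354 -0.002  0.935]
 [-0.    -1.    -0.002]]
```

View pics/s0.png

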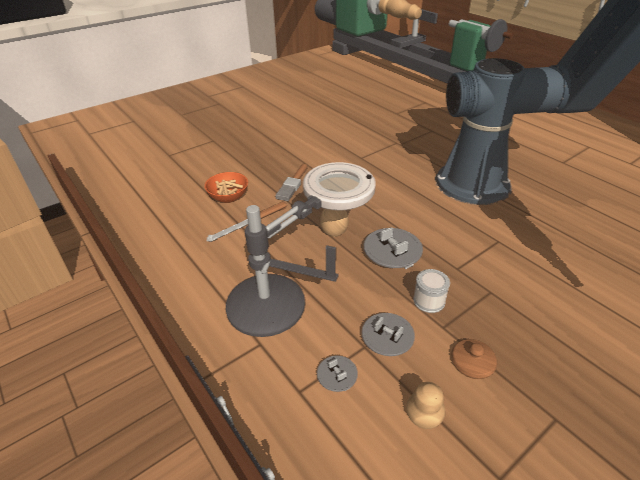

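View pics/t0.png

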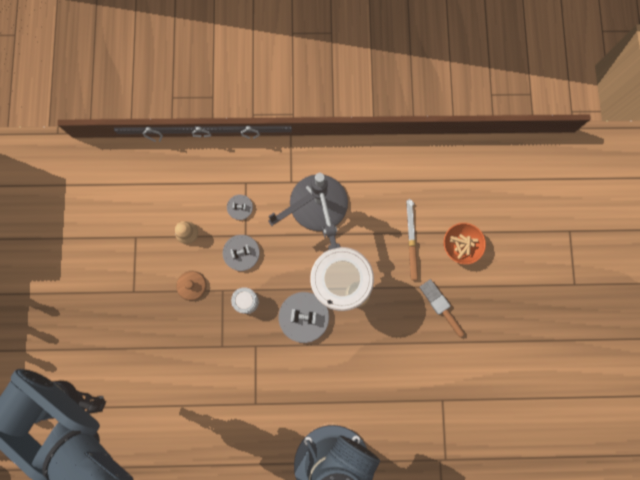

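The scene shows three grey caps. In the top view they are at (240,208) small, (242,254) middle and (304,317) large. The post is at (319,190), the lamp head at (342,279) and the bracket pad at (273,219). I'll measure the diameters and enlarge the middle cap.

```bash
python3 - <<'E'
from h import *
s=load('t0'); im=s['frame']; hsv=cv2.cvtColor(im,cv2.COLOR_RGB2HSV)
m=((hsv[...,1]<60)&(hsv[...,2]>60)&(hsv[...,2]<235)).astype(np.uint8)
m=cv2.morphologyEx(m,cv2.MORPH_OPEN,np.ones((3,3)))
for (u,v) in((240,208),(242,254),(304,317)):
    w=np.zeros_like(m); cv2.circle(w,(u,v),34 if u>300 else 24,1,-1); mm=m*w
    c=max(cv2.findContours(mm,0,1)[0],key=cv2.contourArea); c=cv2.convexHull(c)
    e=cv2.fitEllipse(c); p=ray(s,*e[0],.016); q=ray(s,e[0][0]+1,e[0][1],.016)
    print(e,p.round(4),'diam',np.array(e[1])*np.linalg.norm(q-p)*1000)
# lamp head: white ring outer
m=((hsv[...,1]<40)&(hsv[...,2]>170)).astype(np.uint8)
w=np.zeros_like(m); cv2.circle(w,(342,279),36,1,-1)
c=max(cv2.findContours(m*w,0,1)[0],key=cv2.contourArea); e=cv2.fitEllipse(cv2.convexHull(c)); print('lamp',e,ray(s,*e[0],.193), 'px/mm',np.linalg.norm(ray(s,300,300,.193)-ray(s,301,300,.193))*1000)
print('post top',ray(s,320,181,.26),'pad',ray(s,273,219,.185))
crop=cv2.resize(im[180:360,180:400],None,fx=3.5,fy=3.3,interpolation=cv2.INTER_CUBIC)
cv2.imwrite('pics/c0.png',crop[...,::-1])
E
```

```text
((239.52932739257812, 206.92803955078125), (24.74695587158203, 25.42373275756836), 82.79164123535156) [0.7146 0.2534 0.016 ] diam [71.11092547 73.05565883]
((240.70603942871094, 252.26910400390625), (35.83098602294922, 36.546661376953125), 79.33158874511719) [0.5822 0.2492 0.016 ] diam [101.59425458 103.62346204]
((307.1282043457031, 313.5632019042969), (52.969112396240234, 60.90948486328125), 46.60623550415039) [0.4056 0.0628 0.016 ] diam [148.18574787 170.39963779]
lamp ((341.1740417480469, 278.4518737792969), (61.99448776245117, 62.60499954223633), 42.4468879699707) [ 0.48290307 -0.02583725  0.193     ] px/mm 2.492762853174507
post top [0.71734135 0.02408445 0.26      ] pad [0.64000523 0.14525776 0.185     ]
```

View pics/c0.png

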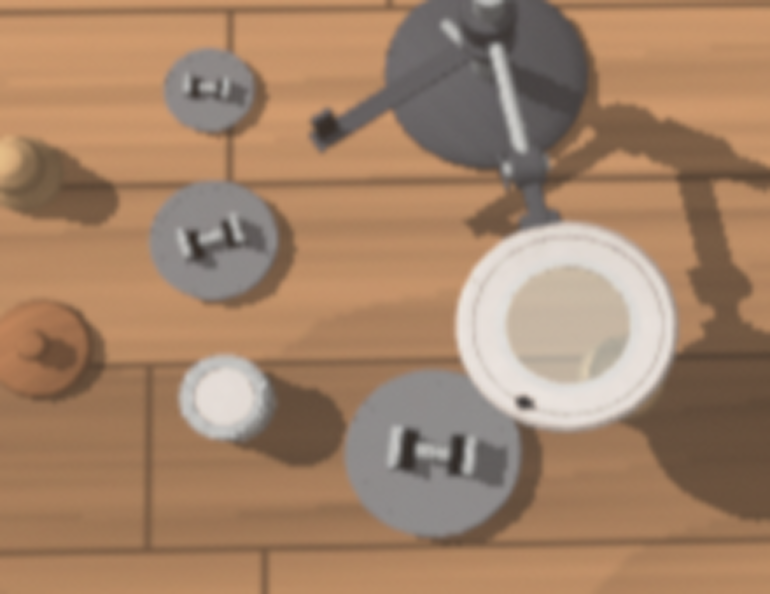

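The middle cap at (241,252) has a flange of about 103 mm, which matches the 104 mm described. The others measure 72 mm and over 148 mm. Its tabs lie along about 109° in world yaw. Moving above it now.

```bash
python3 -m jog '[[[45.6,2,-18.5],-0.7],[[45.6,2,-18.5],-0.7],[[45.6,2,-18.5],-0.7],[[45.6,2,-18.5],-0.7],[[45.6,2,-18.5],-0.7],[[45.6,2,-18.5],-0.7],[[45.6,2,-18.5],-0.7],[[45.6,2,-18.5],-0.7],[[45.6,2,-18.5],-0.7],[[45.6,2,-18.5],-0.7],[[45.6,4,-18.5],-0.7],[[45.6,4,-18.5],-0.7],[[45.6,4,-18.5],-0.7],[[45.6,4,-18.5],-0.7],[[45.6,4,-18.5],-0.7]]' 8.5 40; python3 - <<'E'
from h import *
s=snap('wrist','w1.png'); print(s['vfov'],s['cx'],s['cy'])
r,t=M(s); print('cam',-r.T@t); st=manip.sense(); print(st['tcp_pos'],R.from_quat(st['tool_rot']).as_matrix().round(3)); print(proj(s,[.5822,.2492,.016]))
E
```

```text
t: 1.35
tcp_pos: [0.5814, 0.2499, 0.1681]
tool_rot: [-0.697, -0.118, 0.119, 0.697]
force: [-0.0, 0.9, 0.2]
finger_gap: 0.994
67.04287159341588 321.8042244353594 242.9213881613215
cam [0.5122325  0.22423234 0.33279701]
[0.58082807 0.25082943 0.16852235] [[ 0.943 -0.002 -0.332]
 [ 0.332  0.     0.943]
 [-0.002 -1.     0.001]]
[322.05451892 220.5209132 ]
```

View pics/w1.png

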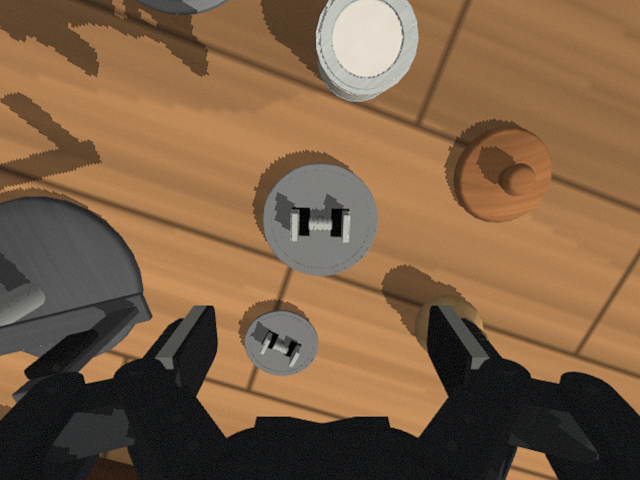

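The wrist view shows the middle cap at (320,220), with tabs at (295,225) and (346,225) nearly parallel to the jaws. Refining.

```bash
python3 - <<'E'
from h import *
s=load('w1'); im=s['frame']; hsv=cv2.cvtColor(im,cv2.COLOR_RGB2HSV)
m=((hsv[...,1]<60)).astype(np.uint8); w=np.zeros_like(m); cv2.circle(w,(320,220),64,1,-1)
c=max(cv2.findContours(cv2.morphologyEx(m*w,2,np.ones((5,5))),0,1)[0],key=cv2.contourArea); e=cv2.fitEllipse(cv2.convexHull(c)); p=ray(s,*e[0],.015)
print(e,p, 'scale',np.linalg.norm(ray(s,320,220,.015)-ray(s,321,220,.015))*1000)
g=im.min(2); b=((g>165)&(w>0)).astype(np.uint8)
n,l,stt,cen=cv2.connectedComponentsWithStats(b)
for i in range(1,n):
    if stt[i,4]>15: print(stt[i],cen[i],ray(s,*cen[i],.036))
E
```

```text
((319.76531982421875, 218.99964904785156), (112.4263916015625, 114.91790771484375), 93.33056640625) [0.58177868 0.24687498 0.015     ] scale 0.8988425487656724
[292 215   5  26 122] [294.09836066 227.60655738] [0.59137778 0.2273681  0.036     ]
[343 216   7  26 145] [345.92413793 228.45517241] [0.57760183 0.26894178 0.036     ]
[309 224  22   6 100] [319.98 226.2 ] [0.58299678 0.2475971  0.036     ]
```

```bash
python3 - <<'E'
from h import *
im=load('w1')['frame']; cv2.imwrite('pics/c1.png',cv2.resize(im[150:290,250:390],None,fx=4,fy=4,interpolation=cv2.INTER_CUBIC)[...,::-1])
E
```

```text
(no output)
```

View pics/c1.png

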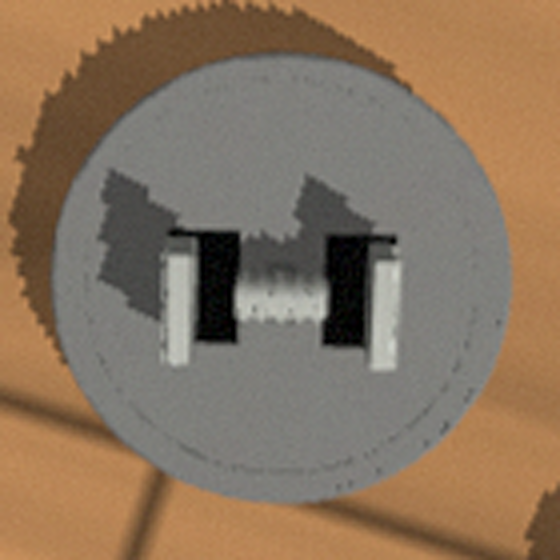

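```bash
python3 -m jog '[[[0.06,4,-0.37],0.018],[[0.06,8,-0.37],0.018],[[0.06,11,-0.37],0.018],[[0.06,13.5,-0.37],0.018],[[0.06,15,-0.37],0.018],[[0.06,15.2,-0.37],0.018],[[0.06,15.2,-0.37],0.018]]'; python3 -m jog '[[[0,0,0],0],[[0,0,0],0],[[0,0,0],0],[[0,0,0],0],[[0,0,0],0],[[0,0,0],0],[[0,0,0],0],[[0,0,0],0]]' 2.8 40; python3 -c "
from h import *
snap('wrist','w2.png')"
```

```text
t: 1.98
tcp_pos: [0.5821, 0.2484, 0.0164]
tool_rot: [-0.698, -0.113, 0.114, 0.698]
force: [0.7, 0.6, 0.1]
finger_gap: 0.991
t: 2.65
tcp_pos: [0.584, 0.2467, 0.0169]
tool_rot: [0.698, 0.113, -0.113, -0.698]
force: [-0.2, 0.8, -0.4]
finger_gap: 0.328
```

View pics/w2.png

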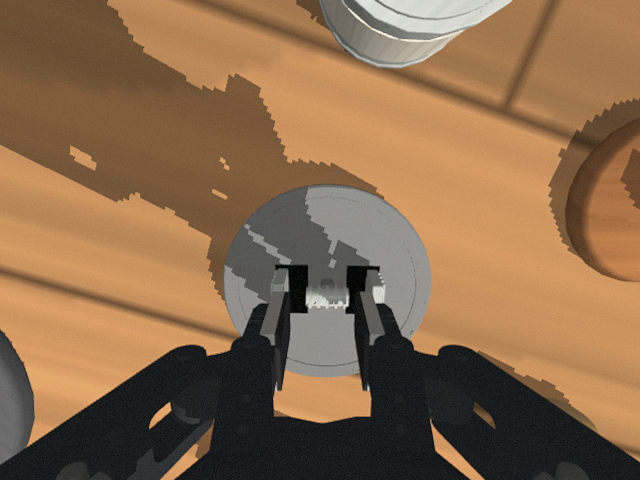

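```bash
python3 - <<'E'
from h import *
s=load('w2'); im=s['frame']; cv2.imwrite('pics/c2.png',cv2.resize(im[240:400,220:440],None,fx=3.5,fy=3.5,interpolation=cv2.INTER_CUBIC)[...,::-1])
st=manip.sense(); p=st['tcp_pos']; r=R.from_quat(st['tool_rot']); print(p)
for l in([0,0,0],[-.011,0,.02],[.011,0,.02],[-.011,0,-.02],[.011,0,-.02]): print(l,proj(s,p+r.apply(l)), (proj(s,p+r.apply(l))-[220,240])*3.5)
r_,t=M(s); print('cam rel tool',r.inv().apply(-r_.T@t-p))
m=cv2.cvtColor(im,cv2.COLOR_RGB2HSV)[...,1]<60; w=np.zeros(m.shape,np.uint8); cv2.circle(w,(327,280),112,1,-1)
c=max(cv2.findContours(m.astype(np.uint8)*w,0,1)[0],key=cv2.contourArea); h=cv2.convexHull(c)[:,0]; h=h[h[:,1]<270]; print(h.tolist())
pts=np.array([ray(s,u,v,.016)[:2] for u,v in h]); A=np.c_[2*pts,np.ones(len(pts))]; x=np.linalg.lstsq(A,(pts**2).sum(1),rcond=None)[0]; print('centre',x[:2],np.sqrt(x[2]+x[0]**2+x[1]**2))
E
```

```text
[0.58397876 0.24668462 0.01678138]
[0, 0, 0] [324.39575079 289.60131091] [365.38512776 173.6045882 ]
[-0.011, 0, 0.02] [365.64929282 268.78090725] [509.77252488 100.73317538]
[0.011, 0, 0.02] [364.10223765 309.72319286] [504.35783177 244.031175  ]
[-0.011, 0, -0.02] [283.25021078 268.75016633] [221.37573773 100.62558214]
[0.011, 0, -0.02] [284.5909855  309.69052605] [226.06844925 243.91684117]
cam rel tool [-0.07407287 -0.16465956 -0.00122909]
[[331, 184], [342, 185], [348, 186], [353, 187], [357, 188], [366, 191], [373, 194], [379, 197], [387, 202], [395, 208], [408, 221], [413, 227], [418, 235], [424, 247], [428, 259], [429, 264], [224, 264], [226, 256], [228, 250], [230, 245], [234, 237], [242, 225], [245, 221], [257, 209], [261, 206], [268, 201], [273, 198], [285, 192], [290, 190], [293, 189], [305, 186], [312, 185], [323, 184]]
centre [0.58305908 0.24743372] 0.05123565262210852
```

View pics/c2.png

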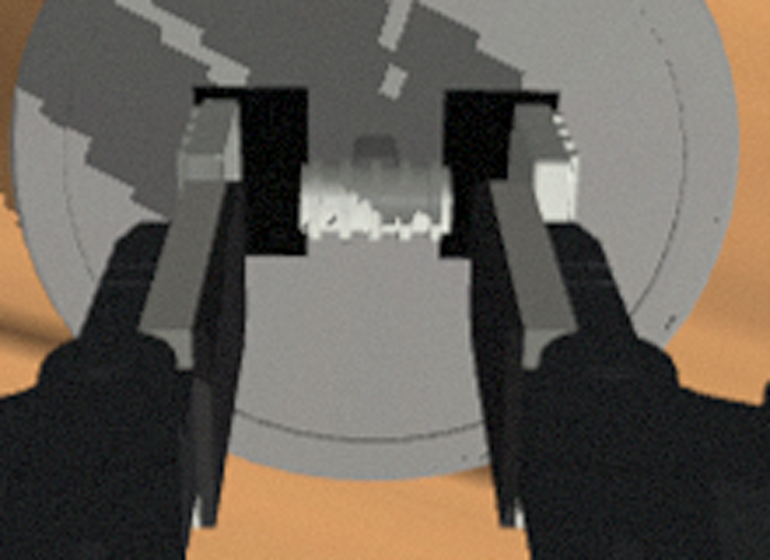

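```bash
python3 - <<'E'
from h import *
w1=load('w1'); w2=load('w2')
P1=np.array([.5808,.2508,.1685]); r1=R.from_matrix([[.943,-.002,-.332],[.332,0,.943],[-.002,-1,.001]])
st=manip.sense(); p2=st['tcp_pos']; r2=R.from_quat(st['tool_rot'])
for h in (0,.005,.01,.015,.02,.03):
  print(h,[proj(w1,P1+r1.apply([x,-h,z])).round(0).tolist() for x in(-.011,.011) for z in(-.0425,.0425)],
   [((proj(w2,p2+r2.apply([x,-h,z]))-[220,240])*3.5).round(0).tolist() for x in(-.011,.011) for z in(-.014,.014)])
E
```

```text
0 [[239.0, 269.0], [414.0, 269.0], [242.0, 310.0], [411.0, 310.0]] [[265.0, 101.0], [467.0, 101.0], [268.0, 244.0], [463.0, 244.0]]
0.005 [[236.0, 273.0], [417.0, 273.0], [240.0, 315.0], [414.0, 315.0]] [[262.0, 114.0], [470.0, 114.0], [265.0, 261.0], [465.0, 261.0]]
0.01 [[234.0, 277.0], [420.0, 277.0], [237.0, 320.0], [416.0, 320.0]] [[259.0, 128.0], [473.0, 128.0], [263.0, 278.0], [468.0, 278.0]]
0.015 [[231.0, 281.0], [423.0, 281.0], [235.0, 325.0], [419.0, 325.0]] [[256.0, 143.0], [476.0, 143.0], [260.0, 297.0], [472.0, 297.0]]
0.02 [[228.0, 286.0], [426.0, 285.0], [232.0, 331.0], [422.0, 331.0]] [[253.0, 159.0], [480.0, 159.0], [257.0, 316.0], [475.0, 317.0]]
0.03 [[222.0, 296.0], [432.0, 295.0], [227.0, 343.0], [428.0, 343.0]] [[247.0, 193.0], [488.0, 193.0], [251.0, 360.0], [482.0, 360.0]]
```

The crop shows both tabs still free. The fingers closed above them: their tips lie about 27 mm short of the nominal TCP, at z≈0.044. I'll reopen, go lower in steps while watching the force, and close again.

```bash
python3 -m jog '[[[0,-0.2,0],0],[[0,-0.2,0],0],[[0,-0.2,0],0],[[0,-0.2,0],0],[[0,-0.2,0],0]]' 7 40; python3 -m jog '[[[0,0.5,0],0],[[0,1.0,0],0],[[0,1.3,0],0],[[0,1.3,0],0]]'; python3 -c "
from h import *
s=snap('wrist','w3.png');cv2.imwrite('pics/c3.png',cv2.resize(s['frame'][200:440,160:480],None,fx=2.4,fy=2.4)[...,::-1])"
```

```text
t: 3.12
tcp_pos: [0.584, 0.2468, 0.0188]
tool_rot: [0.698, 0.113, -0.113, -0.698]
force: [0.3, -0.2, -0.5]
finger_gap: 0.819
t: 3.45
tcp_pos: [0.5831, 0.2466, 0.0046]
tool_rot: [0.698, 0.112, -0.114, -0.698]
force: [-0.4, 0.4, -0.7]
finger_gap: 0.819
```

View pics/c3.png

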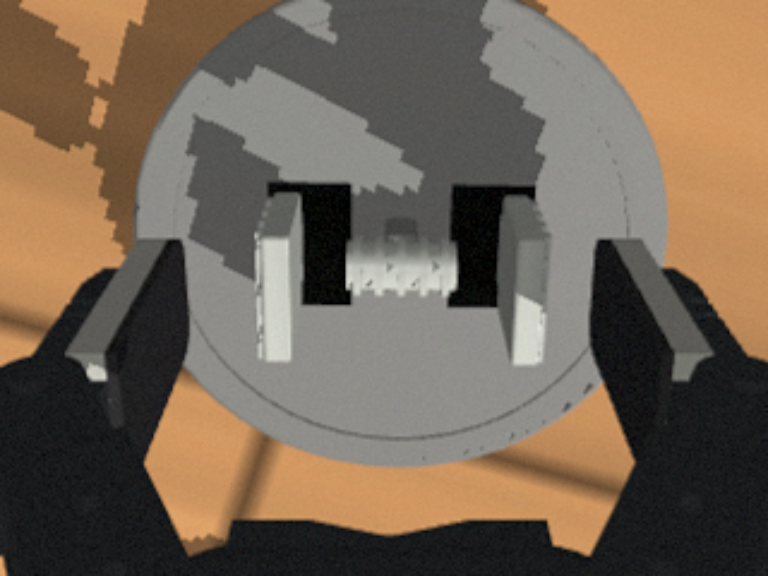

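The jaws now straddle the tabs, and their tips are about level with the tab tops. Lowering 12 mm more, then closing.

```bash
python3 -m jog '[[[0,0.4,0],0],[[0,0.8,0],0],[[0,1.2,0],0],[[0,1.2,0],0]]';  python3 -m jog '[[[0,0,0],0],[[0,0,0],0],[[0,0,0],0],[[0,0,0],0],[[0,0,0],0],[[0,0,0],0],[[0,0,0],0],[[0,0,0],0]]' 2.4 40; python3 -c "
from h import *
s=snap('wrist','w4.png');cv2.imwrite('pics/c4.png',cv2.resize(s['frame'][200:440,160:480],None,fx=2.4,fy=2.4)[...,::-1])"
```

```text
t: 3.83
tcp_pos: [0.5833, 0.2466, -0.0072]
tool_rot: [0.698, 0.112, -0.113, -0.698]
force: [-0.4, -0.2, -0.8]
finger_gap: 0.82
t: 4.5
tcp_pos: [0.5845, 0.247, -0.0047]
tool_rot: [-0.698, -0.113, 0.112, 0.698]
force: [-0.9, 0.1, 6.4]
finger_gap: 0.368
```

View pics/c4.png

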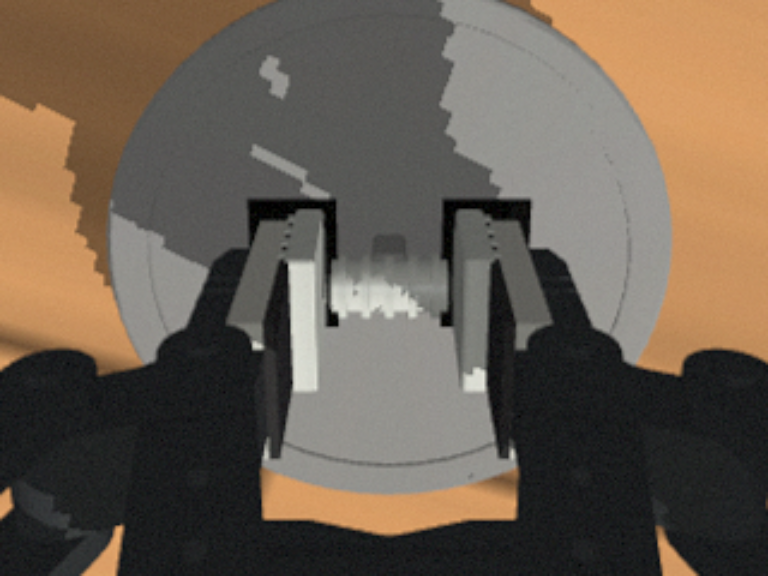

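Both tabs are pinched against their stops, with 6 N on the flange. Lifting, then moving to a viewpoint where the wrist camera sees the rim beside the cap.

```bash
python3 -m jog '[[[0,-2,0],0],[[0,-5,0],0],[[0,-9,0],0],[[0,-13,0],0],[[0,-17,0],0],[[0,-21,0],0],[[0,-24.5,0],0],[[0,-27.5,0],0],[[-2.4,-27.5,-3.1],0],[[-4,-27.5,-6.5],0],[[-5,-27.5,-10],0],[[-6,-27.5,-14],0],[[-7,-27.5,-18],0],[[-8.2,-27.5,-21],0],[[-8.2,-27.5,-22.7],0],[[-8.2,-27.5,-22.7],0],[[-8.2,-27.5,-22.7],0]]'; python3 -c "
from h import *
s=snap('wrist','w5.png'); st=manip.sense(); np.save('pics/st5.npy',st,allow_pickle=True); print(st['tcp_pos'])"
```

```text
t: 5.97
tcp_pos: [0.5774, 0.0047, 0.2687]
tool_rot: [-0.698, -0.112, 0.112, 0.698]
force: [-0.7, 0.6, -1.4]
finger_gap: 0.363
[0.57717205 0.00579249 0.26867834]
```

View pics/w5.png

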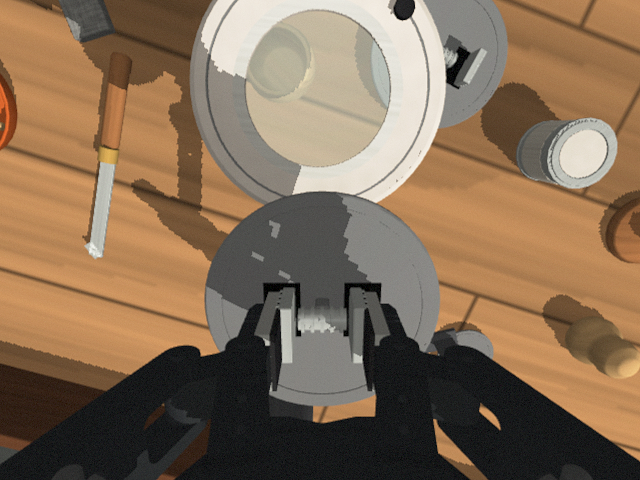

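Cap is held level at (322,298). The lens opening is centred near (318,88).

```bash
cat > fit.py <<'E'
from h import *
def circ(s,px,z):
    pts=np.array([ray(s,u,v,z)[:2] for u,v in px])
    for _ in range(4):
        A=np.c_[2*pts,np.ones(len(pts))]; x=np.linalg.lstsq(A,(pts**2).sum(1),rcond=None)[0]; r=np.sqrt(x[2]+x[0]**2+x[1]**2)
        d=np.abs(np.linalg.norm(pts-x[:2],axis=1)-r); k=d<max(2*np.median(d),4e-4); n=len(pts); pts=pts[k]
    return x[:2],r,n,d.mean()
def edges(im,c,r0,r1,angs,sign):
    g=cv2.GaussianBlur(im,(3,3),0).astype(float); out=[]
    for a in angs:
        rr=np.arange(r0,r1,.5); xs=(c[0]+rr*np.cos(a)).astype(np.float32); ys=(c[1]+rr*np.sin(a)).astype(np.float32)
        v=cv2.remap(g.astype(np.float32),xs[None],ys[None],cv2.INTER_LINEAR)[0]
        d=sign*(v[4:]-v[:-4]); i=d.argmax()+2; out.append((xs[i],ys[i]))
    return np.array(out)
E
python3 - <<'E'
from fit import *
s=load('w5'); im=s['frame']; st=np.load('pics/st5.npy',allow_pickle=True).item(); p=st['tcp_pos']; rot=R.from_quat(st['tool_rot'])
blue=im[...,2]
L=edges(blue,(318,88),62,90,np.radians(np.arange(-20,200,4)),1)
N=edges(blue,(318,88),62,90,np.radians(np.arange(-180,180,4)),1)
a=circ(s,L,.193); b=circ(s,N,.193); print('lens near',a,'all',b)
sat=cv2.cvtColor(im,cv2.COLOR_RGB2HSV)[...,1]
C=edges(sat,(322,298),90,130,np.radians(np.r_[np.arange(-20,20,3),np.arange(160,215,3)]),1)
C2=edges(blue,(322,298),90,130,np.radians(np.arange(-120,-60,3)),1)
zc=p[2]+.0047+.016
c=circ(s,np.r_[C,C2],zc); c1=circ(s,C,zc); print('cap',c,c1)
print('tcp',p,'cap in tool',rot.inv().apply(np.r_[c[0]-p[:2],0]))
d=np.r_[a[0]-c[0],0]; print('move',d,rot.inv().apply(d)*100)
o=im.copy()
for q in np.r_[N,C,C2]: cv2.circle(o,tuple(int(x) for x in q),2,(0,255,0),-1)
cv2.imwrite('pics/o5.png',o[...,::-1])
E
```

```text
lens near (array([ 0.48535681, -0.03014511]), np.float64(0.04545492296997268), 39, np.float64(0.00011131390099198792)) all (array([ 0.48592417, -0.02981911]), np.float64(0.045293905673745805), 57, np.float64(0.00017979119171630893))
cap (array([0.57715725, 0.00338719]), np.float64(0.05141236537724839), 47, np.float64(0.00010431653574010992)) (array([0.57759589, 0.00348367]), np.float64(0.051436088036960245), 29, np.float64(6.244286567924161e-05))
tcp [0.57717205 0.00579249 0.26867834] cap in tool [-7.69398000e-04 -1.95242048e-06 -2.27897039e-03]
move [-0.09180044 -0.0335323   0.        ] [-9.76866907e+00  3.14348361e-03 -3.00755184e-01]
```

View pics/o5.png

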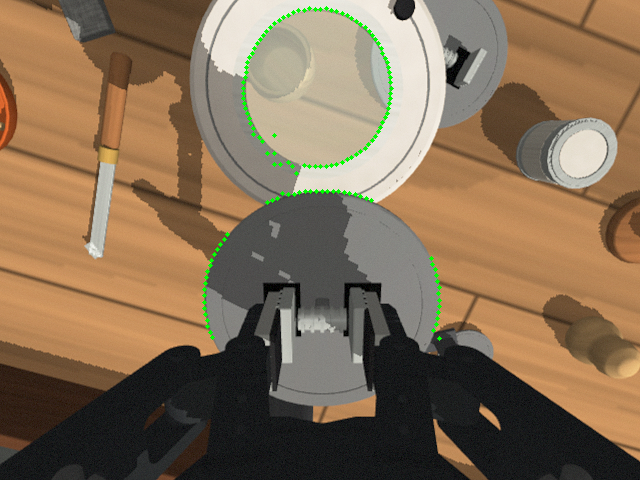

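```bash
python3 -m jog '[[[-3,0,-0.1],0],[[-6,0,-0.2],0],[[-9,0,-0.3],0],[[-9.8,0,-0.3],0],[[-9.8,2,-0.3],0],[[-9.8,4.5,-0.3],0],[[-9.8,6.3,-0.3],0],[[-9.8,7.0,-0.3],0],[[-9.8,7.0,-0.3],0],[[-9.8,7.0,-0.3],0]]'; python3 - <<'E'
from fit import *
s=snap('wrist','w6.png'); st=manip.sense(); np.save('pics/st6.npy',st,allow_pickle=True); p=st['tcp_pos'];rot=R.from_quat(st['tool_rot']); print(p)
im=s['frame']; zc=p[2]+.0047+.016
c0=proj(s,[*(p[:2]+rot.apply([-.0008,0,-.0023])[:2]),zc]); print(c0)
l0=proj(s,[.4854,-.0301,.193]); print(l0)
o=im.copy(); cv2.circle(o,tuple(int(x) for x in c0),3,(255,0,0),-1)
cv2.imwrite('pics/o6.png',o[...,::-1])
E
```

```text
t: 6.85
tcp_pos: [0.4861, -0.0274, 0.1991]
tool_rot: [-0.698, -0.113, 0.113, 0.698]
force: [-0.4, -0.6, -0.3]
finger_gap: 0.367
[ 0.48655938 -0.02777866  0.19963835]
[318.38421868 308.98486282]
[319.7991626  282.17202737]
```

View pics/o6.png

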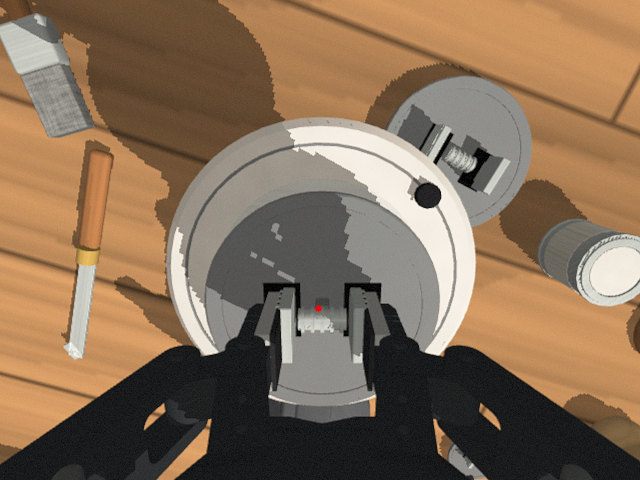

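That was the twelfth picture, so from here on I work from numbers only. Checking concentricity of the housing's outer edge with the cap.

```bash
python3 - <<'E'
from fit import *
s=load('w6'); im=s['frame']; st=np.load('pics/st6.npy',allow_pickle=True).item(); p=st['tcp_pos'];rot=R.from_quat(st['tool_rot'])
sat=cv2.cvtColor(im,cv2.COLOR_RGB2HSV)[...,1]; blue=im[...,2]
c0=(320,275)
# groove line: dark minimum between r=110..150
A=np.radians(np.r_[np.arange(-160,-115,3),np.arange(-85,-55,3),np.arange(-35,5,3)])
g=im.min(2).astype(np.float32); G=[]
for a in A:
    rr=np.arange(112,142,.5); xs=(c0[0]+rr*np.cos(a)).astype(np.float32); ys=(c0[1]+rr*np.sin(a)).astype(np.float32)
    v=cv2.remap(g,xs[None],ys[None],1)[0]; d=v[6:-6]-(v[:-12]+v[12:])/2; G.append((xs[d.argmin()+6],ys[d.argmin()+6]))
print('groove',circ(s,G,.193))
O=edges(sat,c0,138,172,np.radians(np.r_[np.arange(-180,-95,3),np.arange(-20,10,3)]),1)
print('outer',circ(s,O,.193))
C=edges(blue,(322,298),95,125,np.radians(np.r_[np.arange(-170,-30,4)]),1)
for dz in(.0047,.003): c=circ(s,C,p[2]+dz+.016); print('cap',c,'rel rim(.4854,-.0301) tool cm',rot.inv().apply(np.r_[np.array([.4854,-.0301])-c[0],0])*100)
E
```

```text
groove (array([ 0.48529977, -0.02975027]), np.float64(0.06797634283055738), 35, np.float64(6.797465186050805e-05))
outer (array([ 0.48367879, -0.0303391 ]), np.float64(0.0779197881368948), 38, np.float64(8.062125587069089e-05))
cap (array([ 0.48493348, -0.02922643]), np.float64(0.05064162093214236), 29, np.float64(9.271923518494333e-05)) rel rim(.4854,-.0301) tool cm [ 0.01668466  0.00012087 -0.09761757]
cap (array([ 0.4857502 , -0.02895569]), np.float64(0.05124238509825598), 29, np.float64(9.381916826334915e-05)) rel rim(.4854,-.0301) tool cm [-6.93581927e-02 -1.98330394e-05 -9.75211720e-02]
```

The groove and the earlier rim fit agree to 0.4 mm, and the cap is within about 1 mm. Lowering gently.

```bash
python3 -m jog '[[[0,0,-0.08],0],[[0,0.5,-0.08],0],[[0,1.0,-0.08],0],[[0,1.4,-0.08],0],[[0,1.7,-0.08],0],[[0,1.9,-0.08],0],[[0,1.9,-0.08],0]]'
```

```text
t: 7.48
tcp_pos: [0.4853, -0.0289, 0.1792]
tool_rot: [-0.698, -0.112, 0.113, 0.698]
force: [0.2, -0.2, -1.3]
finger_gap: 0.368
```

```bash
python3 -m jog '[[[0,0.1,0],0],[[0,0.15,0],0],[[0,0.2,0],0],[[0,0.2,0],0]]'; python3 -m jog '[[[0,0.1,0],0],[[0,0.15,0],0],[[0,0.2,0],0],[[0,0.2,0],0]]'
```

```text
t: 7.82
tcp_pos: [0.4858, -0.0289, 0.1778]
tool_rot: [0.698, 0.113, -0.113, -0.698]
force: [0.2, 0.2, -0.4]
finger_gap: 0.367
t: 8.15
tcp_pos: [0.4858, -0.0289, 0.1763]
tool_rot: [0.698, 0.113, -0.113, -0.698]
force: [-0.1, 0.1, 3.7]
finger_gap: 0.362
```

Contact came exactly at the predicted seat height. Pressing 3 mm of command further (about 10 N) while the jaws open, so that the tabs don't lift the cap.

```bash
python3 -m jog '[[[0,0.15,0],0],[[0,0.3,0],0],[[0,0.3,0],0]]';  python3 -m jog '[[[0,0,0],0],[[0,0,0],0],[[0,0,0],0],[[0,0,0],0],[[0,0,0],0],[[0,0,0],0]]' 6.2 20; python3 - <<'E'
from fit import *
s=snap('wrist','w7.png'); im=s['frame']; st=manip.sense(); print(st['tcp_pos'],st['finger_gap'])
blue=im[...,2]
C=edges(blue,(322,298),90,130,np.radians(np.r_[np.arange(-165,-25,4)]),1)
for z in (.197,.195,.199): print(z,circ(s,C,z))
g=im.min(2); q=proj(s,[.4853,-.0298,.215]); w=np.zeros(g.shape,np.uint8); cv2.circle(w,tuple(int(x) for x in q),75,1,-1)
n,l,a,cen=cv2.connectedComponentsWithStats(((g>150)&(w>0)).astype(np.uint8)); print(q,[(a[i].tolist(),cen[i].round().tolist()) for i in range(1,n) if a[i,4]>40])
E
```

```text
t: 8.4
tcp_pos: [0.4861, -0.0295, 0.1761]
tool_rot: [0.699, 0.114, -0.113, -0.697]
force: [-7.5, -0.5, 24.9]
finger_gap: 0.371
t: 8.9
tcp_pos: [0.4857, -0.0289, 0.1724]
tool_rot: [-0.698, -0.113, 0.113, 0.698]
force: [0.3, 0.1, -0.6]
finger_gap: 0.728
[ 0.48569612 -0.02889989  0.17248708] 0.724397867156887
0.197 (array([ 0.48555454, -0.03063932]), np.float64(0.051110777970875106), 25, np.float64(0.00010816861570692698))
0.195 (array([ 0.48655004, -0.0303143 ]), np.float64(0.051840667915864905), 25, np.float64(0.00010971332287301127))
0.199 (array([ 0.48455904, -0.03096434]), np.float64(0.05038088802590177), 25, np.float64(0.000106623908542125))
[323.17247135 334.37616528] [([253, 312, 19, 59, 830], [262.0, 342.0]), ([296, 322, 50, 17, 698], [321.0, 330.0]), ([372, 341, 15, 30, 339], [378.0, 357.0])]
```

The cap is seated: the flange fits z≈0.195–0.197 at its true radius, and the tabs are back out to about 46 mm. Withdrawing upward, then going round behind the head with the fingers shut.

```bash
python3 -m jog '[[[0,-0.7,0],0],[[0,-2,0],0],[[0,-5,0],0],[[0,-9,0],0],[[0,-12,0],0]]'; python3 -m jog '[[[-0.4,0,-4],0],[[-0.8,0,-8],0],[[-1.2,0,-12.5],0],[[-1.2,0,-12.5],0],[[-1.2,0,-12.5],0],[[-1.2,4,-12.5],0],[[-1.2,8,-12.5],0],[[-1.2,12,-12.5],0],[[-1.2,14.2,-12.5],0],[[-1.2,14.2,-12.5],0],[[-1.2,14.2,-12.5],0]]' 0 40; python3 - <<'E'
from fit import *
st=manip.sense(); p=st['tcp_pos']; rot=R.from_quat(st['tool_rot']); print(p,st['finger_gap'],st['q'].round(2)); print(rot.as_matrix().round(3))
s=snap('top','t2.png'); im=s['frame']; hsv=cv2.cvtColor(im,cv2.COLOR_RGB2HSV)
m=((hsv[...,1]<60)&(hsv[...,2]<120)&(hsv[...,2]>40)).astype(np.uint8); w=np.zeros_like(m); cv2.circle(w,(319,205),34,1,-1)
c=cv2.convexHull(max(cv2.findContours(cv2.morphologyEx(m*w,2,np.ones((5,5))),0,1)[0],key=cv2.contourArea)); e=cv2.fitEllipse(c); print('foot',e,ray(s,*e[0],.01))
C=np.array([.4854,-.0299]); F=ray(s,*e[0],.01)[:2]; d=F-C; print(np.linalg.norm(d)); P=C+.25*d/np.linalg.norm(d)
phi0=np.arctan2(*(C-P)[::-1]); print('P',P,np.degrees(phi0))
for a in np.radians([0,0,5,10,15,20,25,30,35,40,45,50,55,60,65,70,75,80]):
    f=phi0-a; t=np.array([np.sin(f),-np.cos(f)]); q=P+.25*np.array([np.cos(f),np.sin(f)])-.094*t
    print(round(np.degrees(a)),q.round(3),(rot.inv().apply(np.r_[q-p[:2],0])*100).round(2))
E
```

```text
t: 9.37
tcp_pos: [0.4861, -0.029, 0.2954]
tool_rot: [0.698, 0.113, -0.112, -0.698]
force: [1.2, 0.8, -0.1]
finger_gap: 0.726
t: 10.28
tcp_pos: [0.5128, -0.1497, 0.1503]
tool_rot: [-0.697, -0.112, 0.114, 0.699]
force: [0.6, 0.2, 0.7]
finger_gap: -0.003
[ 0.51282182 -0.14971895  0.15028655] -0.002800001365871853 [-0.49  0.49  1.72  0.    0.94 -2.39]
[[ 0.949 -0.003 -0.316]
 [ 0.316  0.002  0.949]
 [-0.002 -1.     0.003]]
foot ((318.0888671875, 202.70115661621094), (54.02377700805664, 58.52860641479492), 78.46851348876953) [0.7255361  0.02674504 0.01      ]
0.2467265791393124
P [0.72872208 0.02749657] -166.7272844154319
0 [ 0.507 -0.121] [0.34 0.01 2.87]
0 [ 0.507 -0.121] [0.34 0.01 2.87]
5 [ 0.495 -0.101] [-0.18  0.01  5.14]
10 [ 0.484 -0.081] [-0.51  0.02  7.45]
15 [ 0.476 -0.059] [-0.63  0.03  9.78]
20 [ 0.469 -0.037] [-0.54  0.03 12.11]
25 [ 0.465 -0.014] [-0.26  0.04 14.42]
30 [0.462 0.009] [ 0.23  0.04 16.7 ]
35 [0.462 0.033] [ 0.91  0.05 18.93]
40 [0.463 0.056] [ 1.78  0.05 21.09]
45 [0.467 0.079] [ 2.84  0.06 23.16]
50 [0.472 0.102] [ 4.08  0.06 25.14]
55 [0.48  0.124] [ 5.48  0.06 27.  ]
60 [0.489 0.145] [ 7.04  0.06 28.73]
65 [0.5   0.166] [ 8.75  0.06 30.31]
70 [0.513 0.185] [10.58  0.06 31.75]
75 [0.528 0.203] [12.54  0.06 33.02]
80 [0.544 0.22 ] [14.6   0.06 34.11]
```

The foot centre confirms the pivot to 3 mm. Pushing along the arc.

```bash
python3 -m jog '[[[0.3,0,1],0],[[0.34,0,2],0],[[0.34,0,2.9],0],[[0.1,0,4],0],[[-0.18,0,5.1],0],[[-0.35,0,6.3],0],[[-0.51,0,7.4],0],[[-0.57,0,8.6],0],[[-0.63,0,9.8],0],[[-0.6,0,11],0],[[-0.54,0,12.1],0],[[-0.4,0,13.3],0],[[-0.26,0,14.4],0],[[0,0,15.6],0],[[0.23,0,16.7],0],[[0.55,0,17.8],0],[[0.9,0,18.9],0],[[0.9,0,18.9],0]]'; cat > head.py <<'E'
from fit import *
import sys
s=snap('top',sys.argv[1]); hsv=cv2.cvtColor(s['frame'],cv2.COLOR_RGB2HSV); P=np.array([.7287,.0275])
m=((hsv[...,1]<40)&(hsv[...,2]>150)).astype(np.uint8); best=None
m[:, :265]*=0 if len(sys.argv)<3 else 1
c=max(cv2.findContours(cv2.morphologyEx(m,3,np.ones((5,5))),0,1)[0],key=cv2.contourArea); h=cv2.convexHull(c)
(u,v),r=cv2.minEnclosingCircle(h); C=ray(s,u,v,.193)[:2]; d=C-P
print('head px',u,v,r,C,'R',np.linalg.norm(d),'phi',np.degrees(np.arctan2(d[1],d[0]))%360)
st=manip.sense(); print(st['tcp_pos'],st['force'],st['q'][5])
E
python3 head.py t3.png
```

```text
t: 11.83
tcp_pos: [0.4614, 0.0334, 0.1505]
tool_rot: [-0.697, -0.113, 0.114, 0.699]
force: [1.1, -0.6, 0.7]
finger_gap: -0.002
head px 281.15216064453125 273.7173767089844 31.704153060913086 [0.49733422 0.12474752] R 0.25097251743899573 phi 157.20204074175945
[0.46159266 0.03257157 0.15051632] [-1.11127163 -0.01818556  0.21204428] -2.0658106757288115
```

```bash
python3 -m jog '[[[0.4,0,1.1],0],[[0.87,0,2.2],0],[[1.4,0,3.3],0],[[1.93,0,4.3],0],[[2.55,0,5.3],0],[[3.17,0,6.24],0],[[3.85,0,7.2],0],[[4.57,0,8.1],0],[[5.1,0,8.7],0],[[5.1,0,8.7],0]]'; python3 head.py t4.png 1
```

```text
t: 12.72
tcp_pos: [0.4846, 0.1313, 0.1508]
tool_rot: [-0.698, -0.113, 0.113, 0.698]
force: [0.2, 0.1, -0.2]
finger_gap: -0.004
head px 251.1336669921875 253.99505615234375 31.510244369506836 [0.54866512 0.2001094 ] R 0.24941243597114449 phi 136.20627383928405
[0.48410457 0.1307011  0.15072875] [-0.75631899  0.06324199 -0.908349  ] -1.8528557363235147
```

```bash
python3 -m jog '[[[0.5,0,0.6],0],[[1.04,0,1.13],0],[[1.6,0,1.7],0],[[2.2,0,2.2],0],[[2.2,0,2.2],0]]';python3 -m jog '[[[0.3,0,0.28],0],[[0.6,0,0.55],0],[[0.9,0,0.8],0],[[1.25,0,1.08],0],[[1.25,0,1.08],0]]'; python3 head.py t5.png 1
```

```text
t: 13.18
tcp_pos: [0.4984, 0.1586, 0.1507]
tool_rot: [-0.698, -0.113, 0.113, 0.698]
force: [-0.2, -0.0, -0.5]
finger_gap: 0.001
t: 13.6
tcp_pos: [0.4983, 0.1594, 0.1507]
tool_rot: [0.705, 0.107, -0.124, -0.69]
force: [-13.0, -38.3, 16.2]
finger_gap: -0.003
head px 232.5601043701172 231.6893310546875 37.47808837890625 [0.60673935 0.24731587] R 0.25138300508571804 phi 119.02286976828992
[0.49830121 0.15942581 0.1506604 ] [-14.06974857 -38.70193608  14.64509608] -1.7726389886006793
```

Firm stop reached at about 41 N. Backing off at once and measuring the head.

```bash
python3 -m jog '[[[-0.9,0,-0.8],0],[[-1.3,0,-1.1],0],[[-1.3,0,-1.1],0]]'; python3 - <<'E'
from fit import *
s=snap('top','t6.png'); im=s['frame']; hsv=cv2.cvtColor(im,cv2.COLOR_RGB2HSV); P=np.array([.7287,.0275])
m=((hsv[...,1]<40)&(hsv[...,2]>150)).astype(np.uint8)
def head(s,m,c0):
    sat=cv2.cvtColor(s['frame'],cv2.COLOR_RGB2HSV)[...,1]
    for _ in range(3):
        E=edges(sat,c0,26,38,np.radians(np.arange(0,360,4)),1); C,r,n,d=circ(s,E,.193); c0=proj(s,[*C,.193])
    d_=C-P; return C,r,n,d,c0,np.linalg.norm(d_),np.degrees(np.arctan2(d_[1],d_[0]))%360
print(head(s,m,tuple(map(float,proj(s,[.578,.227,.193])))))
pad=(hsv[...,2]<45).astype(np.uint8); w=np.zeros_like(pad); w[195:240,255:300]=1
n,l,a,c=cv2.connectedComponentsWithStats(pad*w); print([(a[i].tolist(),c[i].round(1).tolist(),ray(s,*c[i],.185).round(3).tolist()) for i in range(1,n) if a[i,4]>5])
s0=load('t0'); h0=cv2.cvtColor(s0['frame'],cv2.COLOR_RGB2HSV); pad=(h0[...,2]<45).astype(np.uint8)*w
n,l,a,c=cv2.connectedComponentsWithStats(pad); print('t0',[(a[i].tolist(),c[i].round(1).tolist(),ray(s0,*c[i],.185).round(3).tolist()) for i in range(1,n) if a[i,4]>5])
st=manip.sense(); print(st['tcp_pos'],st['force'])
E
```

```text
t: 13.9
tcp_pos: [0.4973, 0.1565, 0.1511]
tool_rot: [-0.698, -0.112, 0.112, 0.698]
force: [-0.5, 0.0, -0.2]
finger_gap: -0.002
(array([0.56736423, 0.21771287]), np.float64(0.08071513331103969), 55, np.float64(0.00091452749429797), array([244.1759006 , 246.79821798]), np.float64(0.24941965942014024), np.float64(130.30412199918237))
[]
t0 []
[0.49795049 0.15721186 0.15112709] [ 0.60700775  0.27110499 -0.56739829]
```

The head is at 130.3°, 1.10 rad from its start. The arm's face is then about on the pad, which I located at 127° plus half-widths. A gentle, purely tangential push will confirm it is fully home.

```bash
python3 -m jog '[[[0.2,0,0.08],0],[[0.3,0,0.12],0],[[0.4,0,0.16],0],[[0.4,0,0.16],0]]';python3 -m jog '[[[0.1,0,0.04],0],[[0.2,0,0.08],0],[[0.2,0,0.08],0],[[0.2,0,0.08],0]]'
```

```text
t: 14.28
tcp_pos: [0.499, 0.1586, 0.1509]
tool_rot: [0.699, 0.112, -0.116, -0.697]
force: [-5.1, -8.1, 7.0]
finger_gap: 0.003
t: 14.62
tcp_pos: [0.4989, 0.1587, 0.1509]
tool_rot: [0.7, 0.111, -0.117, -0.696]
force: [-7.6, -11.2, 9.5]
finger_gap: 0.001
```

It stops firmly at the same place, with 16 N and no motion. Retreating, then final checks.

```bash
python3 -m jog '[[[-0.6,0,-0.25],0],[[-1.5,0,-0.6],0],[[-3,0,-1.2],0],[[-5,0,-2],0],[[-5,-4,-2],0],[[-5,-8,-2],0],[[-5,-12,-2],0],[[-5,-15,-2],0],[[-5,-15,-2],0],[[-5,-15,-2],0]]'; python3 - <<'E'
from fit import *
P=np.array([.7287,.0275]); s=snap('top','t7.png'); im=s['frame']; sat=cv2.cvtColor(im,cv2.COLOR_RGB2HSV)[...,1]; blue=im[...,2]
c0=(244.2,246.8)
for _ in range(3):
    E=edges(sat,c0,26,38,np.radians(np.arange(0,360,4)),1); C,r,n,d=circ(s,E,.193); c0=tuple(map(float,proj(s,[*C,.193])))
q=C-P; print('head',C,r,n,'phi',np.degrees(np.arctan2(q[1],q[0]))%360)
F=edges(blue,c0,14,27,np.radians(np.arange(0,360,5)),1); print('cap flange',circ(s,F,.197))
st=manip.sense(); print(st['tcp_pos'],st['force'].round(1),st['t'])
# other objects unchanged: image diff vs start
d=cv2.absdiff(load('t0')['frame'],im).max(2); m=cv2.morphologyEx((d>40).astype(np.uint8),2,np.ones((3,3)))
n,l,a,c=cv2.connectedComponentsWithStats(m); print([a[i].tolist() for i in range(1,n) if a[i,4]>25])
E
```

```text
t: 15.45
tcp_pos: [0.4626, 0.1271, 0.3028]
tool_rot: [0.698, 0.115, -0.111, -0.698]
force: [-0.2, 0.6, -0.9]
finger_gap: -0.003
head [0.56853579 0.21846311] 0.080066898610978 43 phi 129.9871682232227
cap flange (array([0.56915012, 0.21567695]), np.float64(0.051274058292236344), 27, np.float64(0.00019918234582669563))
[0.46113837 0.12697689 0.30103848] [-0.4 -0.3 -0.3] 15.5
[[286, 192, 23, 20, 109], [320, 193, 11, 33, 142], [275, 207, 9, 8, 38], [282, 215, 8, 7, 33], [138, 216, 235, 264, 20141], [325, 229, 11, 8, 47], [366, 234, 60, 102, 2804], [234, 238, 12, 16, 92], [295, 313, 3, 9, 27], [387, 335, 172, 145, 7967], [0, 369, 134, 111, 9324], [301, 436, 8, 20, 109], [347, 438, 8, 7, 34], [344, 446, 6, 9, 40], [370, 453, 7, 7, 33], [353, 454, 5, 6, 27], [408, 454, 57, 26, 745], [333, 459, 15, 9, 85]]
```

```bash
python3 -c "
from station import workorder
print(workorder.sign_off())"
```

```text
the job is handed in; nothing more can be done
None
```

The lens cap is in the lamp and the lamp is parked against its bracket. I handed the job in at about 15.5 s, with the robot clear and nothing held.

**What I did**
- **Cap:** I pinched the middle-sized cap (flange measured at about 103 mm) and lowered it into the lens rim. My first grasp closed above the tabs, because the fingertips sat about 27 mm behind the nominal TCP. I reopened, went lower and got it.
- **Parking:** I pushed the capped head about 1.1 rad clockwise with closed fingers, up to the firm stop.

**Last checks**
- **Seating:** contact came at the predicted height, and the wrist force reached about 25 N while pressing the cap in. After release the flange was at z≈0.195–0.197 (0.197 expected) and the tabs measured about 46 mm apart (48 mm when free). I take that as latched; I did not try a pull test.
- **Parking:** the first stop built up about 41 N at the fingers, slightly more than I wanted. A second push with about 16 N did not move the arm. The head stood at 130.0° after I let go and 130.3° before that push.
- **Centring:** the last top view put the cap about 2.8 mm off the head's centre. I put that down to coarse pixels and partial occlusion, since closer views had them within about 1 mm.
- **Other objects:** comparing top views before and after, I took the changes to be the robot, the lamp and their shadows. I had used up my picture views by then, so this check was by numbers only and I did not check each object separately.

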